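Fit the incisal pin to the articulator that lacks one

TASK

Two dental articulators stand on the bench and only one of them has its incisal pin. Lift the spare pin out of the wooden block by its knurled head, lower it from above through the bush of the articulator that has none, turn it until its key slips into the keyway, and push it fully home so that its foot bears on the black incisal table. Finish while still gripping the pin and pressing it firmly down on the table, ready for the thumbscrew to be tightened; do not hammer or force it, and leave the other pin and everything else on the bench where it is.

Things in the scene. Friction and masses are not known exactly. Their poses are not given: they have to be found in the camera images.
- pin: spare incisal pin, steel, 134 mm long, about 110 g, upright in a hole (12 mm wide, 45 deep) of the block. Origin: centre of its foot; z up its axis. Shank 10 mm thick, foot tapered to 6 mm over the last 5 mm. A brass key 4 mm wide sticks out along the pin's +x to 10 mm from the axis, from 78 to 94 mm above the foot
- pin_head (a point): middle of the pin's round knurled dark head, the part to grip: 16 mm in diameter, 30 mm tall, from 104 to 134 mm above the foot; this point is 119 mm above the foot on the axis. A red line on its top points the way of the key
- fitted_pin: an identical pin already home in one of the two articulators (same origin and axes); it stands loose there and must stay
- block: wooden accessory block, 60 x 90 mm, 55 mm high, fixed; origin in the middle of its underside on the axis of the pin's hole, whose floor is 10 mm above the bench. Two brass screw heads, up to 72 mm above the bench, sit 30 mm either side of the hole along its y
- artic_1: dental articulator with plaster casts, about 215 mm long, 150 wide, 125 high without its pin, fixed, no part of it moves; origin on the bench right below the axis of its pin bush; x runs from the bush to the rear over the casts, z up. Either articulator may be the one without a pin
- artic_1_bush (a point): centre of the mouth of artic_1's pin bush, 118 mm above the bench: a steel ring 30 mm wide at the front end of the upper member, vertical through bore 12 mm, 16 mm deep. Its keyway, 6 mm wide and out to 11.5 mm from the axis, opens towards the articulator's +x, where a red line marks it. The key must point that way: within 0.1 rad it slides freely, at 0.15 to 0.3 it may enter but bind
- artic_1_table: black incisal table of artic_1 under the bush: rigid flat disc 34 mm wide; origin at the centre of its underside, its top 8 mm higher and 26 mm above the bench. The key meets the bush with the foot 14 mm above this top; with the pin home the foot bears on the top and the key is 14 mm deep in the bush
- artic_2: second articulator: same make, size, origin and axes as artic_1, standing parallel to it
- artic_2_bush (a point): mouth of artic_2's pin bush, as for artic_1
- artic_2_table: incisal table of artic_2, as for artic_1
- spirit_lamp: violet glass spirit lamp with a brass neck, 76 mm wide, 77 mm tall, unlit; origin under its centre. Bystander
- lamp_cap: small open steel cap of the lamp, 30 mm wide, 28 mm tall; origin under its centre. Bystander
- lighter: green pocket lighter lying flat, 80 mm long, 24 mm wide, 12 mm high; origin under its middle. Bystander
- wax_knife: wax knife with a dark wooden handle, lying, about 200 mm long, 11 mm high; origin under its middle, blade to its +x. Bystander
- denture: wax denture set-up on a round plaster base, 66 mm wide, 35 mm high; origin under its centre. Bystander
- mixing_bowl: green mixing bowl, 116 mm wide, 70 mm tall; origin under its centre. Bystander

How it is judged:
On the way, in this order (a step that is already met when the one before it is completed fails the run):
1. the spare pin is held clear above the block (height (world z) of pin above 0.065 m and contact force between the fingers and pin above 1 N), for 0.2 s.
2. the pin's shank is down through the bush of the empty articulator (height (world z) of pin between 0.022 and 0.095 m and (horizontal distance between pin and artic_1_bush below 0.006 m or horizontal distance between pin and artic_2_bush below 0.006 m)).
At the end, for the whole second after the job is handed in: the spare pin is in the bush of the articulator that had none: within 4 mm of its axis, upright within 0.1 rad, key within 0.35 rad of the keyway, foot at most 2 mm above the incisal table and pressing on it with over 2.5 N, still and gripped; the fitted pin is within 6 mm of its place (((horizontal distance between pin and artic_1_bush below 0.004 m and angle between the x axis of pin and the x axis of artic_1, either way round below 0.35 rad and z of pin in the frame of artic_1_table below 0.01 m and contact force between pin and artic_1_table above 2.5 N) or (horizontal distance between pin and artic_2_bush below 0.004 m and angle between the x axis of pin and the x axis of artic_2, either way round below 0.35 rad and z of pin in the frame of artic_2_table below 0.01 m and contact force between pin and artic_2_table above 2.5 N)) and angle between pin's own z axis and vertical below 0.1 rad and linear speed of pin below 0.02 m/s and contact force between the fingers and pin above 2 N and distance of fitted_pin from where it was at the start of the episode below 0.006 m); the arm keeps its last pose, push and grip.
It fails at once if the pin already fitted is pulled or pushed out of place (distance of fitted_pin from where it was at the start of the episode above 0.01 m).
It fails at once if the pin is rammed or forced: more than 60 N against an articulator (contact force between pin and artic_1 above 60 N or contact force between pin and artic_2 above 60 N).
It fails at once if another thing on the bench is pushed more than 25 mm from its place (distance of any of spirit_lamp, lamp_cap, lighter, wax_knife, denture, mixing_bowl from where it was at the start of the episode above 0.025 m).
It also fails if it takes over 51 s, if anything falls off the work surface, if the arm or the gripper's body presses on something with over 40 N, if the wrist force passes 120 N, or if a joint passes its speed limit or range.

ROBOT

A 7-joint arm with a two-finger parallel gripper is mounted at the origin on the work surface. World frame = base frame: x ahead of the robot, y to its left, z up, the work surface at z = 0. Lengths are in m, angles in rad, forces in N, time in s.
With the tool pointing down it reaches from about 0.35 to 0.9 m from the base axis. Payload 7.2 kg.
Tool frame: the origin (TCP) lies midway between the tips of the shut fingers; the grasp point (between the pads) lies 19 mm behind it; x points along the fingers, y is the direction in which the jaws open and shut, and the axes are right-handed (so a half turn about x gives the same grasp; the last joint's range is limited). The gripper opens to 85 mm and grips with 20 to 120 N. Pads are 22 mm wide; open, the fingers measure 114 mm over their backs; the gripper's body (76 mm by 85 mm) begins 54 mm behind the grasp point. The pads swing forward as they close: fully open they stand 13 mm farther back than shut.
Start: joints at [-1.264, 0.411, -0.013, 1.596, 0.006, 1.134, -0.082], TCP at [0.229, 0.582, 0.194] pointing down, gripper open.
Joint ranges: [-2.95, 2.95], [-0.29, 1.99], [-1.47, 1.44], [0.14, 2.54], [-1.03, 4.17], [0.13, 1.85], [-2.86, 2.86]. Speed limits (rad/s): [2.39, 2.39, 3.01, 3.01, 3.14, 3.14, 3.14].

INTERFACE

Orientations are given as a unit quaternion [x, y, z, w].
In Python, from plant import telemetry, get_image, camera_params, job, finder gives the robot as it stands.
- The arm moves only by the tool step_arm, never from a script. Its argument "increments" is a list of rows, each an object of numbers: "dx", "dy", "dz": the shift along the tool's x, y, z in cm; "twist": the turn about the tool's x in degrees; "gripper": the opening in per cent of the stroke, from 0 (shut) to 100 (fully open). In form: [{"dx": .., "dy": .., "dz": .., "twist": .., "gripper": ..}, ...]. A call has 1 to 12 rows; each row is the pose to reach, as a shift and turn from the pose commanded when the call began, along the tool's axes at that moment; what a row does not reach only later rows make up. A row lasts 1/12 s, in which the tool goes at most 41.7 mm and 7.16 degrees, less where a joint would pass 70% of its speed; a pose out of reach is approached as far as the arm can. A call with a gripper value outside its range is refused whole. The fingers move at their own pace and stop on an object; "grip_force" is the grip in N (left out, the last holds). Time passes only in rows, so rows that repeat a pose let the fingers close. It gives the time, the measured TCP pose, the force and the opening at its end, in the units of the state.
- telemetry.sense(): the state, without advancing time (a new reading comes with each control period).
- get_image(name): name is "scene" or "top" or "wrist"; returns (picture, depth): 384x512x3 uint8, red, green, blue; 384x512 float32, m along the optical axis (not along the pixel's ray), 0 where there is no reading.
- camera_params(name): a dict with "fx", "fy", "cx", "cy" (pixels), "dist_coeffs" ([k1, k2, p1, p2, k3] as OpenCV has them; the pictures are not rectified), "R" (3x3) and "t" (3): a world point X has camera coordinates R X + t; the wrist camera has in their place "T_tool_cam" (4x4, takes a point from camera to tool coordinates, whose origin is the TCP and whose axes are the tool frame's). Camera axes: x right, y down, z forward; pixel columns grow to the right and rows downward; lengths in m; the calibration is good to about 2 mm. A picture is of the moment at which its call begins: read the wrist's pose just before it. camera_params takes no time and is no camera call.
- job.hand_in(): hands the job in, once; it reports no verdict.
Trained networks look in the newest picture that a camera, given by its name, has taken for a name from the list of things; names that differ only in an ending like _2 or _b are one class to them, and where a whole thing is asked for, a point or a joint stands for the part that bears it (a point fixed in the world has none). Each returns a list of dicts, best first, with "conf" (0 to 1); they miss things now and then, are a little off and sometimes report something else, mostly with a low value. They report only what shows in the picture. A call takes as long as a camera call.
- finder.look_for(camera, target): "xy" ([column, row] as shares, 0 to 1, of the picture: columns of its width, rows of its height, amid what is visible of it).
- finder.regions_of(camera, target): "mask" (384x512 bool, what is visible of it) and "xy" ([column, row] as shares, 0 to 1, of the picture: columns of its width, rows of its height, amid what is visible of it).
- finder.landmark_of(camera, target): "xy" ([column, row] as shares, 0 to 1, of the picture: columns of its width, rows of its height: a listed point, or the origin of a listed thing).
The state is a dict: "t": time; "qpos": joint angles; "joint_velocities": joint speeds; "tau": joint torques, N m; "ee_pos": TCP position; "ee_rot": TCP orientation; "ft_force": force on the tool from outside, world axes, zero at the start; "ft_torque": the same for the moment, N m; "grip_width": finger opening in m.
Only numpy, scipy, OpenCV 4.12 (cv2) and the standard library are available. Lean on these libraries where they do the work, as an engineer would, in place of code of your own. Each camera call takes 0.05 s, during which the arm holds its last target. There are 200 camera calls.

## Working session

There is one attempt and no reset: what is moved stays moved. The work goes in short steps, Python scripts to look and compute and a tool call to move; the robot and the scene stay as the last step left them, time stands still between calls to the robot, and variables do not carry over. Pictures are saved under pics/ and viewed, about 8 in all and at most 12, crops included, and the job is handed in when it is done.

Besides the shell and the picture viewer there is one more tool, called after "Request:" as a command line: name --argument value ..., lists and objects as JSON in quotes. step_arm: Moves the arm, as the interface text tells. Its arguments: {"type":"object","properties":{"increments":{"type":"array","items":{"type":"object","properties":{"dx":{"type":"number"},"dy":{"type":"number"},"dz":{"type":"number"},"twist":{"type":"number"},"gripper":{"type":"number"}}}},"grip_force":{"type":"number"}},"required":["increments"]}

```bash
mkdir -p pics; ls
cat > h.py <<'E'
import numpy as np, cv2
from plant import telemetry, get_image, camera_params, job, finder
from scipy.spatial.transform import Rotation as Ro
def pose():
    s=telemetry.sense(); T=np.eye(4); T[:3,:3]=Ro.from_quat(s['ee_rot']).as_matrix(); T[:3,3]=s['ee_pos']; return T,s
def cam(name,T=None):
    p=camera_params(name); K=np.array([[p['fx'],0,p['cx']],[0,p['fy'],p['cy']],[0,0,1]]); d=np.array(p['dist_coeffs'])
    if 'R' in p: C=np.eye(4); C[:3,:3]=p['R']; C[:3,3]=p['t']; W=np.linalg.inv(C)
    else: W=T@np.array(p['T_tool_cam'])
    return K,d,W
def rays(name,uv,T=None):
    K,d,W=cam(name,T); n=cv2.undistortPoints(np.array(uv,float).reshape(-1,1,2),K,d).reshape(-1,2)
    return np.c_[n,np.ones(len(n))],W
def at_depth(name,uv,dep,T=None):
    r,W=rays(name,uv,T); return (r*np.array(dep).reshape(-1,1))@W[:3,:3].T+W[:3,3]
def at_z(name,uv,z,T=None):
    r,W=rays(name,uv,T); D=r@W[:3,:3].T; o=W[:3,3]; return o+D*((z-o[2])/D[:,2:])
def project(name,X,T=None):
    K,d,W=cam(name,T); C=np.linalg.inv(W); return cv2.projectPoints(np.array(X,float).reshape(-1,1,3),cv2.Rodrigues(C[:3,:3])[0],C[:3,3],K,d)[0].reshape(-1,2)
def save(im,f): cv2.imwrite('pics/'+f,im[...,::-1])
E
python3 - <<'E'
from h import *
T,s=pose(); print(s['ee_pos'],s['ee_rot'],s['t'],T[:3,:3].round(3).tolist())
for c in('top','scene'):
    im,d=get_image(c); save(im,c+'0.png'); np.save(c+'0.npy',d)
    for t,z in (('pin_head',None),('artic_1_bush',.118),('block',0),('pin',0.01),('artic_1',0),('artic_1_table',.018)):
        for r in finder.landmark_of(c,t)[:3]:
            uv=np.array(r['xy'])*[512,384]; print(c,t,round(r['conf'],2),uv.round(1),at_z(c,uv,z if z is not None else .129)[0].round(4))
E
```

```text
pics
[0.22863763 0.58106281 0.19285099] [ 0.13116884  0.69480437 -0.13230856  0.69464816] 0.0 [[-0.001, 0.366, 0.931], [-0.002, 0.931, -0.366], [-1.0, -0.002, 0.0]]
top pin_head 0.56 [365.  204.4] [ 0.5099 -0.254   0.129 ]
top block 0.8 [351. 209.] [ 0.5076 -0.2435  0.    ]
top pin 0.62 [274.4 210.4] [0.5068 0.0092 0.01  ]
top pin 0.5 [352.4 208.8] [ 0.5073 -0.2458  0.01  ]
top artic_1 0.79 [275.9 207.9] [0.5157 0.0035 0.    ]
top artic_1 0.61 [206.4 201.3] [0.5413 0.2307 0.    ]
top artic_1_table 0.39 [272.8 208.5] [0.5123 0.0145 0.018 ]
scene pin_head 0.68 [128.9 219.4] [ 0.5186 -0.2499  0.129 ]
scene artic_1_bush 0.94 [225.3 192.9] [ 0.5284 -0.0024  0.118 ]
scene artic_1_bush 0.48 [296.8 197. ] [0.6361 0.142  0.118 ]
scene block 0.63 [140.3 252.2] [ 0.4966 -0.2344 -0.    ]
scene artic_1 0.86 [226.4 227.4] [ 0.5235 -0.0016 -0.    ]
scene artic_1 0.72 [295.9 204.8] [0.5381 0.2155 0.    ]
scene artic_1 0.28 [297.4 193.7] [0.4964 0.2504 0.    ]
```

Run:
```python
import cv2
a=cv2.imread('pics/top0.png');b=cv2.imread('pics/scene0.png')
cv2.imwrite('pics/top0b.png',cv2.resize(a,(800,600),interpolation=cv2.INTER_CUBIC))
cv2.imwrite('pics/scene0b.png',cv2.resize(b,(800,600),interpolation=cv2.INTER_CUBIC))
```

```text
(no output)
```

View pics/top0b.png

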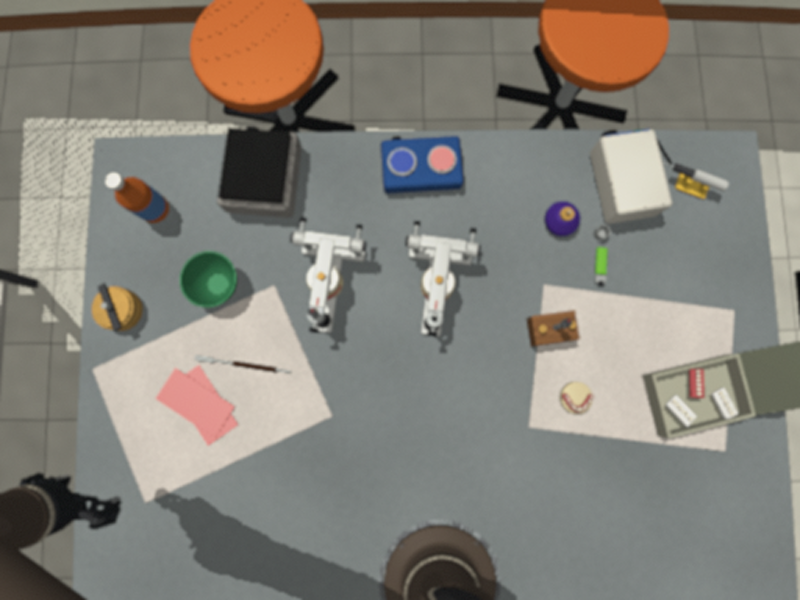

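View pics/scene0b.png

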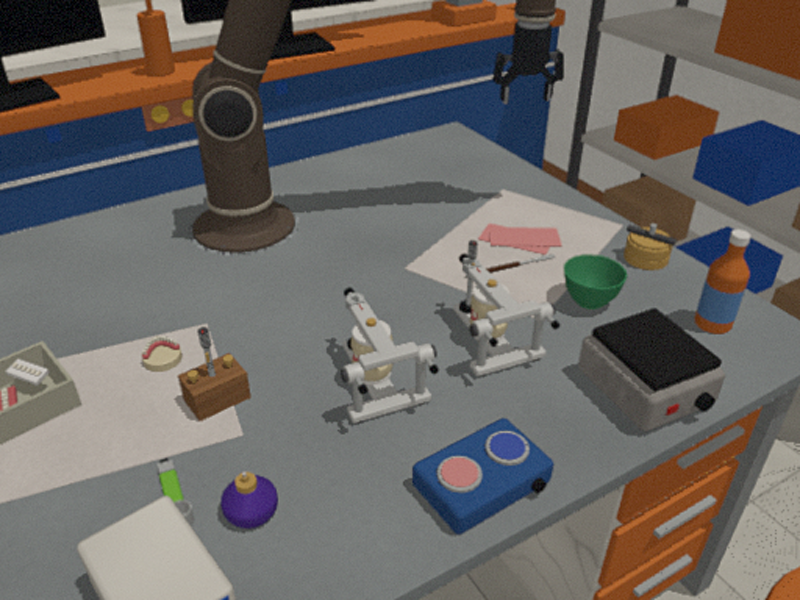

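The articulator in the middle (scene ~(350,300), top ~(434,322)) has no pin. The left one, at y≈0.23, has its pin (scene ~(470,250)). The block with the spare pin is at scene (205,365) and top (555,328).

Run:
```python
from h import *
p=camera_params('wrist'); print(np.round(p['T_tool_cam'],3),p['fx'],p['cx'],p['cy'])
# red line direction on arm, depth of top at points
d=np.load('top0.npy')
for n,uv in (('bush',(277.5,206)),('rear',(283.5,157)),('pinhead',(363,207)),('bush2',(205,205))):
    u,v=map(int,uv); w=d[v-3:v+4,u-3:u+4]; print(n,np.percentile(w[w>0],[0,50,100]),at_depth('top',[uv],[np.percentile(w[w>0],10)])[0].round(3), at_z('top',[uv],.12)[0].round(3))
```

```text
[[ 0.001 -0.258  0.966 -0.18 ]
 [ 1.    -0.    -0.001 -0.001]
 [ 0.     0.966  0.258 -0.065]
 [ 0.     0.     0.     1.   ]] 319.85490082335025 258.0574040786874 193.83128194582798
bush [1.10836005 1.11348748 1.21010983] [0.511 0.004 0.119] [0.511 0.004 0.12 ]
rear [1.12702334 1.13313282 1.1393162 ] [ 0.658 -0.017  0.119] [ 0.658 -0.017  0.12 ]
pinhead [1.08572245 1.09501457 1.18148839] [ 0.501 -0.243  0.144] [ 0.503 -0.25   0.12 ]
bush2 [1.09349775 1.19798779 1.21036518] [0.517 0.218 0.118] [0.517 0.218 0.12 ]
```

Request:
step_arm --increments '[{"dx": -4},{"dx": -8,"dy": -3,"dz": 3},{"dx": -8,"dy": -43.4,"dz": 47.4,"twist": -13.5},{"dx": -8,"dy": -43.4,"dz": 47.4,"twist": -13.5},{"dx": -8,"dy": -43.4,"dz": 47.4,"twist": -13.5},{"dx": -8,"dy": -43.4,"dz": 47.4,"twist": -13.5},{"dx": -8,"dy": -43.4,"dz": 47.4,"twist": -13.5},{"dx": -8,"dy": -43.4,"dz": 47.4,"twist": -13.5},{"dx": -8,"dy": -43.4,"dz": 47.4,"twist": -13.5},{"dx": -8,"dy": -43.4,"dz": 47.4,"twist": -13.5},{"dx": -8,"dy": -43.4,"dz": 47.4,"twist": -13.5},{"dx": -8,"dy": -43.4,"dz": 47.4,"twist": -13.5}]'

```text
$.increments[0]: bad value
```

Request:
step_arm --increments '[{"dx": -4,"dy": 0,"dz": 0,"twist": 0,"gripper": 100},{"dx": -8,"dy": -3,"dz": 3,"twist": 0,"gripper": 100},{"dx": -8,"dy": -43.4,"dz": 47.4,"twist": -13.5,"gripper": 100},{"dx": -8,"dy": -43.4,"dz": 47.4,"twist": -13.5,"gripper": 100},{"dx": -8,"dy": -43.4,"dz": 47.4,"twist": -13.5,"gripper": 100},{"dx": -8,"dy": -43.4,"dz": 47.4,"twist": -13.5,"gripper": 100},{"dx": -8,"dy": -43.4,"dz": 47.4,"twist": -13.5,"gripper": 100},{"dx": -8,"dy": -43.4,"dz": 47.4,"twist": -13.5,"gripper": 100},{"dx": -8,"dy": -43.4,"dz": 47.4,"twist": -13.5,"gripper": 100},{"dx": -8,"dy": -43.4,"dz": 47.4,"twist": -13.5,"gripper": 100},{"dx": -8,"dy": -43.4,"dz": 47.4,"twist": -13.5,"gripper": 100},{"dx": -8,"dy": -43.4,"dz": 47.4,"twist": -13.5,"gripper": 100}]'

```text
t: 1.7
ee_pos: [0.4252, 0.1779, 0.2705]
ee_rot: [0.049, 0.705, -0.049, 0.706]
ft_force: [1.1, 0.2, -0.3]
grip_width: 0.0854
```

Request:
step_arm --increments '[{"dx": 0,"dy": -16,"dz": 10.9,"twist": 0,"gripper": 100},{"dx": 0,"dy": -16,"dz": 10.9,"twist": 0,"gripper": 100},{"dx": 0,"dy": -16,"dz": 10.9,"twist": 0,"gripper": 100},{"dx": 0,"dy": -16,"dz": 10.9,"twist": 0,"gripper": 100},{"dx": 0,"dy": -16,"dz": 10.9,"twist": 0,"gripper": 100},{"dx": 0,"dy": -16,"dz": 10.9,"twist": 0,"gripper": 100},{"dx": 0,"dy": -16,"dz": 10.9,"twist": 0,"gripper": 100},{"dx": 0,"dy": -16,"dz": 10.9,"twist": 0,"gripper": 100}]'

```text
t: 2.37
ee_pos: [0.5102, 0.007, 0.2699]
ee_rot: [0.049, 0.706, -0.049, 0.705]
ft_force: [0.2, 0.2, -0.2]
grip_width: 0.0856
```

```bash
cat > look.py <<'E'
import sys
from h import *
n=sys.argv[1]; tg=sys.argv[2].split(',')
T,s=pose(); print(s['t'],s['ee_pos'].round(4) if hasattr(s['ee_pos'],'round') else s['ee_pos'],'tooly deg',np.degrees(np.arctan2(T[1,1],T[0,1])).round(2),'tilt',T[:3,0].round(4))
im,d=get_image('wrist'); save(im,n+'.png'); np.save(n+'.npy',d); np.save(n+'_T.npy',T)
for t in tg:
    t,z=t.split(':')
    for r in finder.landmark_of('wrist',t)[:2]:
        uv=np.array(r['xy'])*[512,384]; print(t,round(r['conf'],2),uv.round(1),at_z('wrist',uv,float(z),T)[0].round(4))
big=cv2.resize(im,(800,600),interpolation=cv2.INTER_CUBIC); save(big,n+'b.png')
E
python3 look.py w1 artic_1_bush:.118,artic_1:0,artic_1_table:.018
```

```text
2.3667 [0.5102 0.007  0.2699] tooly deg 82.04 tilt [-4.e-04  5.e-04 -1.e+00]
artic_1_bush 0.62 [259.3 178.6] [0.5171 0.0058 0.118 ]
artic_1_bush 0.29 [257.4 162.2] [0.4995 0.0062 0.118 ]
artic_1 0.9 [417.4 146.3] [0.5272 0.2295 0.    ]
artic_1 0.88 [258.2 160.1] [0.5157 0.0048 0.    ]
artic_1_table 0.63 [256.9 167.8] [0.5232 0.002  0.018 ]
```

View pics/w1b.png

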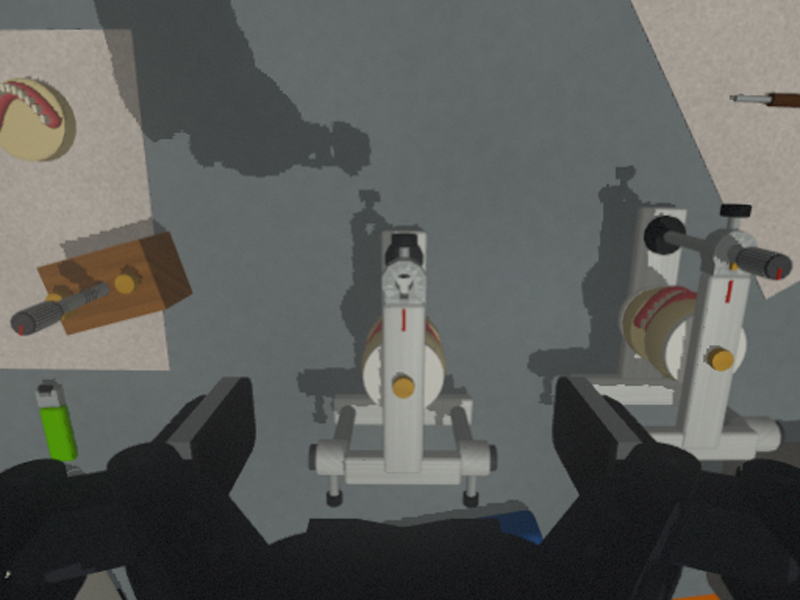

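Bush of the empty articulator is at big-pixel (404,284), with its red line straight below it, along the tool z axis. The spare pin head is at (30,318) and the fitted pin is at (770,263).

Request:
step_arm --increments '[{"dx": 0,"dy": -25.2,"dz": 2.8,"twist": 0,"gripper": 100},{"dx": 0,"dy": -25.2,"dz": 2.8,"twist": 0,"gripper": 100},{"dx": 0,"dy": -25.2,"dz": 2.8,"twist": 0,"gripper": 100},{"dx": 0,"dy": -25.2,"dz": 2.8,"twist": 0,"gripper": 100},{"dx": 0,"dy": -25.2,"dz": 2.8,"twist": 0,"gripper": 100},{"dx": 0,"dy": -25.2,"dz": 2.8,"twist": 0,"gripper": 100},{"dx": 0,"dy": -25.2,"dz": 2.8,"twist": 0,"gripper": 100},{"dx": 0,"dy": -25.2,"dz": 2.8,"twist": 0,"gripper": 100},{"dx": 0,"dy": -25.2,"dz": 2.8,"twist": 0,"gripper": 100},{"dx": 0,"dy": -25.2,"dz": 2.8,"twist": 0,"gripper": 100}]'

```text
t: 3.4
ee_pos: [0.5038, -0.2449, 0.2699]
ee_rot: [0.049, 0.706, -0.048, 0.705]
ft_force: [0.8, 0.6, 0.1]
grip_width: 0.085
```

```bash
python3 look.py w2 pin_head:.129,block:0,pin:.01
python3 - <<'E'
from h import *
T=np.load('w1_T.npy'); im=cv2.imread('pics/w1.png')[...,::-1]; d=np.load('w1.npy')
print('bush pix',at_z('wrist',[(258.6,182)],.118,T)[0])
ys,xs=np.mgrid[0:384,0:512]; P=at_depth('wrist',np.c_[xs.ravel(),ys.ravel()],d.ravel(),T)
g=im.astype(int); red=((g[...,0]>130)&(g[...,1]<80)&(g[...,2]<80)).ravel()
m=red&(xs.ravel()>250)&(xs.ravel()<268)&(ys.ravel()<215)&(ys.ravel()>190)
print('red',m.sum(),P[m].mean(0)); R=P[m]
ring=(abs(P[:,2]-.118)<.004)&(np.hypot(P[:,0]-.514,P[:,1]-.005)<.022)
print('ring n',ring.sum(),P[ring].min(0),P[ring].max(0),P[ring].mean(0),'z med',np.median(P[ring,2]))
a=cv2.imread('pics/w1.png')[150:235,225:295];b=cv2.imread('pics/w2.png')
d2=np.load('w2.npy'); T2=np.load('w2_T.npy')
P2=at_depth('wrist',np.c_[xs.ravel(),ys.ravel()],d2.ravel(),T2)
h=(abs(P2[:,2]-.144)<.004)&(np.hypot(P2[:,0]-.505,P2[:,1]+.248)<.03)
print('head n',h.sum(),P2[h].min(0),P2[h].max(0),P2[h].mean(0),'pix',xs.ravel()[h].mean(),ys.ravel()[h].mean())
u,v=int(xs.ravel()[h].mean()),int(ys.ravel()[h].mean())
c=b[max(v-45,0):v+45,max(u-50,0):u+50]
A=cv2.resize(a,(400,486),interpolation=cv2.INTER_CUBIC);B=cv2.resize(c,(400,360),interpolation=cv2.INTER_CUBIC)
o=np.zeros((486,800,3),np.uint8);o[:,:400]=A;o[:360,400:]=B;cv2.imwrite('pics/crop1.png',o)
E
```

```text
3.4 [ 0.5038 -0.2449  0.2699] tooly deg 82.19 tilt [-1.0e-04  1.1e-03 -1.0e+00]
pin_head 0.66 [258.2 179. ] [ 0.5086 -0.2469  0.129 ]
block 0.71 [257.1 155.1] [ 0.5022 -0.2475  0.    ]
pin 0.84 [259.9 155.7] [ 0.5021 -0.2435  0.01  ]
bush pix [0.52066692 0.00453695 0.118     ]
red 14 [5.45294514e-01 4.40412900e-04 1.18151929e-01]
ring n 593 [ 0.4927028  -0.01017164  0.11409289] [0.53569989 0.01949848 0.11948409] [0.51804625 0.00471335 0.1174806 ] z med 0.11754903946568723
head n 210 [ 0.49810885 -0.2520547   0.14014011] [ 0.51302158 -0.23644246  0.14589522] [ 0.50537461 -0.2441841   0.14335894] pix 260.4952380952381 178.4952380952381
```

View pics/crop1.png

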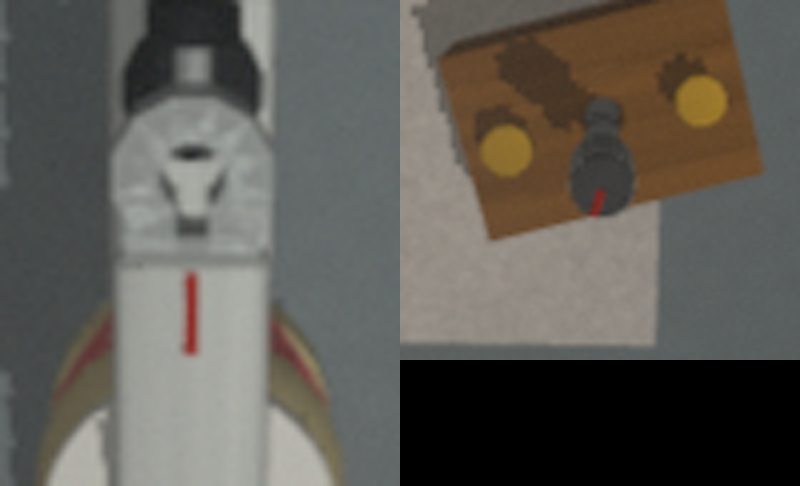

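View pics/w2b.png

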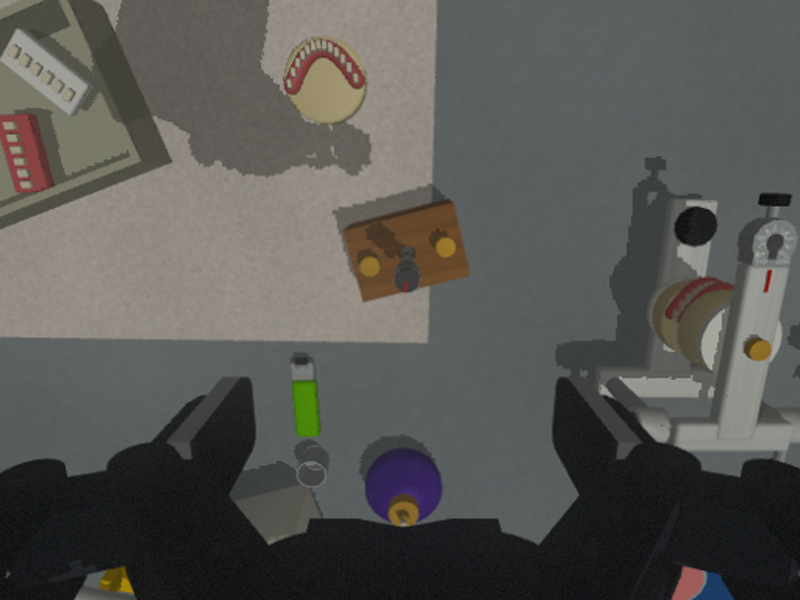

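Run:
```python
from h import *
ys,xs=np.mgrid[0:384,0:512]; uv=np.c_[xs.ravel(),ys.ravel()]
T=np.load('w1_T.npy'); d=np.load('w1.npy'); P=at_depth('wrist',uv,d.ravel(),T)
r=P[(P[:,2]>.1155)&(P[:,2]<.1205)&(np.hypot(P[:,0]-.518,P[:,1]-.0047)<.025)]
a=np.radians(-8); ax=np.array([np.cos(a),np.sin(a)]); ay=np.array([-ax[1],ax[0]])
q=(r[:,:2]-[.518,.0047])@np.c_[ax,ay]; 
print('front',q[abs(q[:,1])<.004][:,0].min(),'lat',q[q[:,0]<.005][:,1].min(),q[q[:,0]<.005][:,1].max())
# arm axis: lateral middle at slices to the rear
A=(P[:,:2]-[.518,.0047])@np.c_[ax,ay]
for s in np.arange(.02,.12,.02):
    m=(abs(A[:,0]-s)<.004)&(abs(P[:,2]-.118)<.006)&(abs(A[:,1])<.03); print(s.round(2),A[m,1].min().round(4),A[m,1].max().round(4))
T=np.load('w2_T.npy'); d=np.load('w2.npy'); im=cv2.imread('pics/w2.png').astype(int)
red=((im[...,2]>95)&(im[...,1]<65)&(im[...,0]<70)).ravel()&(abs(xs-260)<12).ravel()&(abs(ys-180)<14).ravel()
R=at_z('wrist',uv[red],.144,T); print(uv[red].tolist(),R.mean(0))
h=np.array([.5055,-.2443]); v=R.mean(0)[:2]-h; print('key ang',np.degrees(np.arctan2(v[1],v[0])),np.hypot(*v), 'pca',np.linalg.svd(R[:,:2]-R.mean(0)[:2])[2][0])
```

```text
front -0.024202186621447727 lat -0.014295207770181085 0.0145121111080578
0.02 -0.0146 0.0149
0.04 -0.0148 0.0139
0.06 -0.015 0.0142
0.08 -0.0152 0.0144
0.1 -0.0154 0.0134
[[259, 181], [260, 181], [259, 182], [260, 182], [258, 183], [259, 183], [260, 183], [258, 184], [259, 184], [260, 184], [258, 185], [259, 185], [257, 186], [258, 186], [259, 186]] [ 0.51014899 -0.2464497   0.144     ]
key ang -24.815935204303265 0.005121945933436571 pca [ 0.88753309 -0.46074397]
```

Request:
step_arm --increments '[{"dx": 3,"dy": 0.08,"dz": 0.16,"twist": 7,"gripper": 100},{"dx": 7,"dy": 0.08,"dz": 0.16,"twist": 14,"gripper": 100},{"dx": 11,"dy": 0.08,"dz": 0.16,"twist": 17,"gripper": 100},{"dx": 14,"dy": 0.08,"dz": 0.16,"twist": 17,"gripper": 100},{"dx": 15.8,"dy": 0.08,"dz": 0.16,"twist": 17,"gripper": 100},{"dx": 15.8,"dy": 0.08,"dz": 0.16,"twist": 17,"gripper": 100},{"dx": 15.8,"dy": 0.08,"dz": 0.16,"twist": 17,"gripper": 100}]'

```text
t: 4.18
ee_pos: [0.5047, -0.2459, 0.1118]
ee_rot: [0.153, 0.691, -0.153, 0.69]
ft_force: [0.0, -0.3, 1.1]
grip_width: 0.0853
```

```bash
python3 look.py w3 pin_head:.129
python3 - <<'E'
import cv2
a=cv2.imread('pics/w3.png');cv2.imwrite('pics/w3c.png',cv2.resize(a[100:384,70:450],(760,568),interpolation=cv2.INTER_CUBIC))
E
```

```text
4.1833 [ 0.5047 -0.2459  0.1118] tooly deg 65.07 tilt [-1.6e-03  3.0e-04 -1.0e+00]
pin_head 0.57 [264.8 232.2] [ 0.5063 -0.2441  0.129 ]
```

View pics/w3c.png

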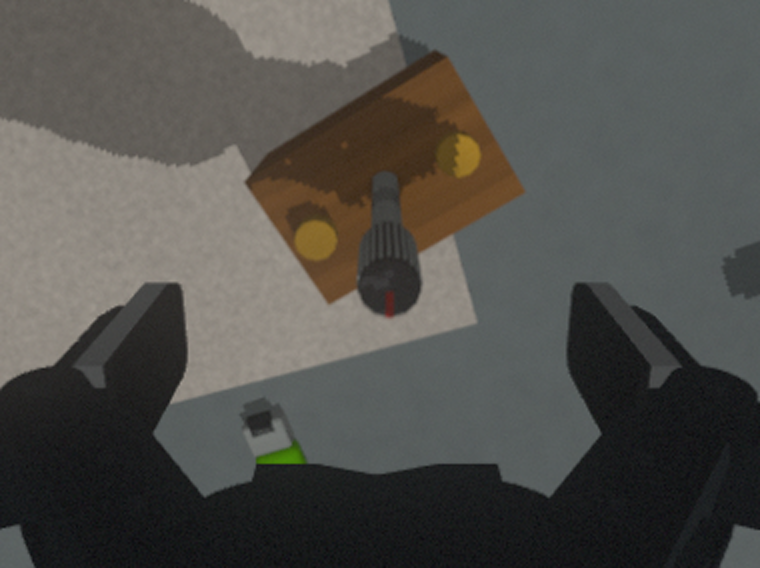

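The head at crop (389,283) sits about 2 mm right of the jaw centre, and the red key line points straight along the tool z axis.

Request:
step_arm --increments '[{"dx": 0,"dy": 0.2,"dz": 0,"twist": 0,"gripper": 100},{"dx": 0,"dy": 0.2,"dz": 0,"twist": 0,"gripper": 30},{"dx": 0,"dy": 0.2,"dz": 0,"twist": 0,"gripper": 0},{"dx": 0,"dy": 0.2,"dz": 0,"twist": 0,"gripper": 0},{"dx": 0,"dy": 0.2,"dz": 0,"twist": 0,"gripper": 0},{"dx": 0,"dy": 0.2,"dz": 0,"twist": 0,"gripper": 0},{"dx": 0,"dy": 0.2,"dz": 0,"twist": 0,"gripper": 0},{"dx": 0,"dy": 0.2,"dz": 0,"twist": 0,"gripper": 0},{"dx": 0,"dy": 0.2,"dz": 0,"twist": 0,"gripper": 0},{"dx": 0,"dy": 0.2,"dz": 0,"twist": 0,"gripper": 0}]' --grip_force 60

```text
t: 5.12
ee_pos: [0.5057, -0.2447, 0.112]
ee_rot: [0.153, 0.69, -0.153, 0.69]
ft_force: [-0.4, -0.2, 0.0]
grip_width: 0.0001
```

```bash
python3 look.py w4 pin_head:.129,pin:.01
python3 - <<'E'
import cv2
a=cv2.imread('pics/w4.png');cv2.imwrite('pics/w4c.png',cv2.resize(a[100:384,70:450],(760,568),interpolation=cv2.INTER_CUBIC))
E
```

```text
5.1167 [ 0.5057 -0.2447  0.112 ] tooly deg 65.02 tilt [-1.e-04  0.e+00 -1.e+00]
pin_head 0.74 [259.7 231.2] [ 0.5056 -0.2452  0.129 ]
pin 0.64 [259.  176.9] [ 0.5011 -0.2432  0.01  ]
```

View pics/w4c.png

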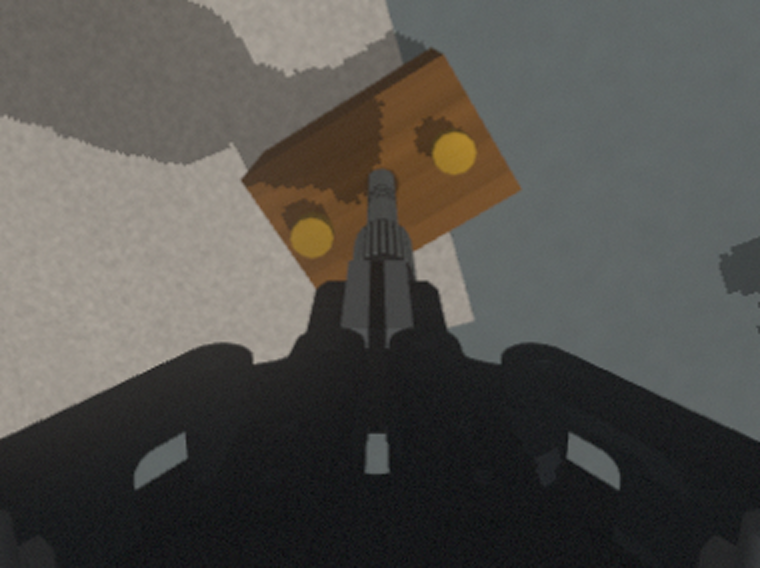

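The picture is ambiguous: the width reads 0, yet the head's lower part shows just below the pads at crop (385,240). I'll check the depth.

Run:
```python
from h import *
for n in('w3','w4'):
    d=np.load(n+'.npy'); T=np.load(n+'_T.npy'); Ti=np.linalg.inv(T)
    for r in ((205,215,222,228,235,242,250,258) if n=='w4' else (225,235,240,245,255)):
        o=[]
        for c in ((244,248,252,255,258,261,265,269,273) if n=='w4' else (115,125,140,255,265,275,375,390)):
            P=at_depth('wrist',[(c,r)],[d[r,c]],T)[0]; q=(Ti@np.r_[P,1])[:3]*1000; o.append('%d,%d,%d'%tuple(q.round()))
        print(n,r,' '.join(o))
```

```text
w3 225 111,-140,45 112,-131,45 112,-116,45 -21,-3,-5 -29,2,-8 -22,7,-5 111,112,45 112,127,45
w3 235 111,-142,55 110,-131,55 111,-117,55 -33,-3,-4 -31,2,-3 -32,7,-4 112,113,55 113,128,56
w3 240 113,-143,61 111,-132,60 112,-118,61 -32,-3,-1 -31,2,-1 -33,7,-1 112,114,61 114,129,61
w3 245 111,-143,66 111,-133,66 -60,-50,-11 -32,-3,2 -33,2,1 -32,7,1 -60,46,-11 113,130,66
w3 255 111,-144,77 -60,-56,-6 -68,-46,-10 111,-5,76 -33,2,7 111,15,76 -68,44,-10 -60,53,-6
w4 205 57,-12,8 58,-9,8 58,-6,8 19,-3,-4 14,-1,-5 13,0,-6 14,3,-5 58,7,8 57,10,8
w4 215 56,-12,16 58,-9,16 -7,-5,-6 -11,-3,-7 -13,-1,-8 -14,0,-8 -15,2,-8 -12,5,-8 -3,7,-4
w4 222 58,-13,22 -14,-7,-4 -19,-5,-6 -21,-3,-7 -24,-1,-8 -25,0,-8 -25,2,-8 -23,4,-7 -19,7,-6
w4 228 58,-13,27 -23,-7,-4 -28,-4,-6 -30,-3,-7 -31,-1,-7 -32,0,-8 -30,2,-7 -30,4,-7 -28,6,-6
w4 235 -49,-8,-11 -47,-6,-10 -49,-4,-11 -48,-3,-10 -48,-1,-10 -49,0,-11 -180,-1,-64 -49,3,-11 -49,5,-11
w4 242 -56,-7,-11 -56,-6,-10 -56,-4,-10 -56,-3,-10 -56,-1,-10 -57,0,-11 -56,2,-11 -56,3,-10 -56,5,-10
w4 250 -63,-7,-10 -64,-5,-11 -64,-4,-11 -64,-3,-10 -64,-1,-11 -64,0,-11 -63,1,-10 -63,3,-10 -64,5,-11
w4 258 -71,-7,-10 -71,-5,-10 -70,-4,-10 -70,-3,-10 -70,-1,-10 -70,0,-10 -69,1,-10 -71,3,-10 -70,4,-10
```

The depth shows the shut fingertips 46 mm behind the reported TCP, so the jaws closed in the air just above the head. The pin is untouched. I'll reopen, go 46 mm lower and grip again.

Request:
step_arm --increments '[{"dx": 0,"dy": 0,"dz": 0,"twist": 0,"gripper": 100},{"dx": 0,"dy": 0,"dz": 0,"twist": 0,"gripper": 100},{"dx": 0,"dy": 0,"dz": 0,"twist": 0,"gripper": 100},{"dx": 0,"dy": 0,"dz": 0,"twist": 0,"gripper": 100},{"dx": 0,"dy": 0,"dz": 0,"twist": 0,"gripper": 100},{"dx": 0,"dy": 0,"dz": 0,"twist": 0,"gripper": 100},{"dx": 1,"dy": 0,"dz": 0,"twist": 0,"gripper": 100},{"dx": 2,"dy": 0,"dz": 0,"twist": 0,"gripper": 100},{"dx": 3,"dy": 0,"dz": 0,"twist": 0,"gripper": 100},{"dx": 4,"dy": 0,"dz": 0,"twist": 0,"gripper": 100},{"dx": 4.6,"dy": 0,"dz": 0,"twist": 0,"gripper": 100},{"dx": 4.6,"dy": 0,"dz": 0,"twist": 0,"gripper": 100}]' --grip_force 60

```text
t: 6.27
ee_pos: [0.5045, -0.2442, 0.064]
ee_rot: [0.153, 0.692, -0.153, 0.689]
ft_force: [-0.2, 0.1, 0.0]
grip_width: 0.0855
```

Request:
step_arm --increments '[{"dx": 0,"dy": 0,"dz": 0,"twist": 0,"gripper": 40},{"dx": 0,"dy": 0,"dz": 0,"twist": 0,"gripper": 0},{"dx": 0,"dy": 0,"dz": 0,"twist": 0,"gripper": 0},{"dx": 0,"dy": 0,"dz": 0,"twist": 0,"gripper": 0},{"dx": 0,"dy": 0,"dz": 0,"twist": 0,"gripper": 0},{"dx": 0,"dy": 0,"dz": 0,"twist": 0,"gripper": 0},{"dx": 0,"dy": 0,"dz": 0,"twist": 0,"gripper": 0},{"dx": 0,"dy": 0,"dz": 0,"twist": 0,"gripper": 0},{"dx": 0,"dy": 0,"dz": 0,"twist": 0,"gripper": 0}]' --grip_force 60

```text
t: 7.02
ee_pos: [0.5062, -0.2446, 0.0664]
ee_rot: [0.153, 0.69, -0.153, 0.691]
ft_force: [0.2, 1.2, 4.1]
grip_width: 0.0142
```

Run:
```python
from h import *
T,s=pose(); print(s['ee_pos'],s['ft_force'],s['grip_width'])
im,d=get_image('wrist'); save(im,'w5.png')
Ti=np.linalg.inv(T)
for r in (150,170,185,200,210,220,235):
    print(r,*['%d,%d,%d'%tuple(((Ti@np.r_[at_depth('wrist',[(c,r)],[d[r,c]],T)[0],1])[:3]*1000).round()) for c in (240,250,258,266,276)])
cv2.imwrite('pics/w5c.png',cv2.resize(im[60:300,100:420,::-1],(640,480),interpolation=cv2.INTER_CUBIC))
```

```text
[ 0.50618178 -0.2445707   0.06641703] [0.16602992 1.21744527 4.06884519] 0.014206923734530894
150 66,-15,-34 65,-8,-34 35,-1,-37 12,3,-40 11,9,-40
170 12,-12,-28 12,-6,-28 12,-1,-28 12,3,-28 11,9,-28
185 13,-13,-19 12,-6,-19 12,-1,-19 13,4,-19 12,10,-19
200 13,-13,-9 11,-6,-9 13,-1,-9 13,4,-9 12,10,-9
210 13,-13,-2 12,-6,-2 0,-1,-7 4,3,-5 12,10,-3
220 11,-13,4 13,-7,4 -17,-1,-6 -13,3,-5 12,10,4
235 -47,-9,-10 -30,-5,-3 -37,-1,-6 -35,2,-5 -49,7,-11
```

Request:
step_arm --increments '[{"dx": -1,"dy": 0,"dz": 0,"twist": 0,"gripper": 0},{"dx": -2.5,"dy": 0,"dz": 0,"twist": 0,"gripper": 0},{"dx": -4.5,"dy": 0,"dz": 0,"twist": 0,"gripper": 0},{"dx": -7,"dy": 0,"dz": 0,"twist": 0,"gripper": 0},{"dx": -10,"dy": 0,"dz": 0,"twist": 0,"gripper": 0},{"dx": -13,"dy": 0,"dz": 0,"twist": 0,"gripper": 0},{"dx": -14.5,"dy": 0,"dz": 0,"twist": 0,"gripper": 0},{"dx": -14.5,"dy": 0,"dz": 0,"twist": 0,"gripper": 0},{"dx": -14.5,"dy": 0,"dz": 0,"twist": 0,"gripper": 0},{"dx": -14.5,"dy": 0,"dz": 0,"twist": 0,"gripper": 0}]'

```text
t: 7.9
ee_pos: [0.505, -0.2444, 0.2102]
ee_rot: [0.153, 0.691, -0.153, 0.69]
ft_force: [-0.7, 0.4, -1.2]
grip_width: 0.0146
```

Run:
```python
from h import *
T,s=pose(); print(s['t'],s['ee_pos'],s['ft_force'],s['grip_width'])
im,d=get_image('wrist'); save(im,'w6.png'); np.save('w6.npy',d); np.save('w6_T.npy',T); Ti=np.linalg.inv(T)
ys,xs=np.mgrid[0:384,0:512]; P=at_depth('wrist',np.c_[xs.ravel(),ys.ravel()],d.ravel(),T); q=P@Ti[:3,:3].T+Ti[:3,3]
m=(abs(q[:,1])<.02)&(abs(q[:,2])<.03)&(q[:,0]<.085)&(q[:,0]>-.04)&(d.ravel()>0)
q=q[m]
for x in np.arange(-.03,.08,.008):
    k=q[abs(q[:,0]-x)<.004]
    if len(k)>3: print(x.round(3),len(k),'y',k[:,1].min().round(4),k[:,1].max().round(4),'zmin',k[:,2].min().round(4))
cv2.imwrite('pics/w6c.png',cv2.resize(im[60:300,100:420,::-1],(640,480),interpolation=cv2.INTER_CUBIC))
```

```text
7.9 [ 0.50499908 -0.24435219  0.21018312] [-0.71679808  0.37182584 -1.2462593 ] 0.014555686440633665
-0.03 121 y -0.0059 0.0041 zmin -0.0063
-0.022 103 y -0.0057 0.0039 zmin -0.0067
-0.014 92 y -0.0058 0.0042 zmin -0.0068
-0.006 81 y -0.0055 0.0043 zmin -0.0069
0.002 65 y -0.0051 0.004 zmin -0.0071
0.01 62 y -0.0052 0.0042 zmin -0.0072
0.018 57 y -0.0054 0.0044 zmin -0.0074
0.026 50 y -0.0048 0.0045 zmin -0.0078
0.034 43 y -0.005 0.0042 zmin -0.0077
0.042 43 y -0.0051 0.0043 zmin -0.0078
0.05 28 y -0.0052 0.0045 zmin -0.0081
```

View pics/w6c.png

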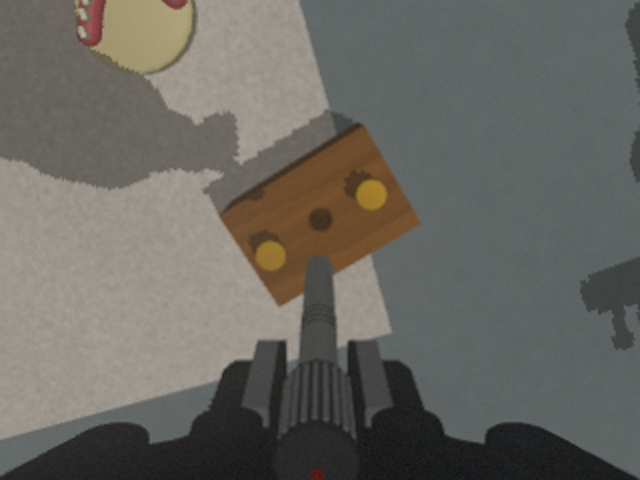

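The pin is lifted clear of the block and held straight. The foot is at crop (319,258), the empty hole is at (320,218), and the red line points along the tool z axis.

Request:
step_arm --increments '[{"dx": 0,"dy": 2,"dz": -0.8,"twist": -4,"gripper": 0},{"dx": 0,"dy": 5,"dz": -2,"twist": -8,"gripper": 0},{"dx": 0,"dy": 8.5,"dz": -3.3,"twist": -12,"gripper": 0},{"dx": 0,"dy": 12,"dz": -4.6,"twist": -16.4,"gripper": 0},{"dx": 0,"dy": 15.5,"dz": -6,"twist": -16.4,"gripper": 0},{"dx": 0,"dy": 19,"dz": -7.3,"twist": -16.4,"gripper": 0},{"dx": 0,"dy": 21.5,"dz": -8.3,"twist": -16.4,"gripper": 0},{"dx": 0,"dy": 23,"dz": -8.9,"twist": -16.4,"gripper": 0},{"dx": 0,"dy": 23.3,"dz": -9,"twist": -16.4,"gripper": 0},{"dx": 0,"dy": 23.3,"dz": -9,"twist": -16.4,"gripper": 0},{"dx": 0,"dy": 23.3,"dz": -9,"twist": -16.4,"gripper": 0},{"dx": 0,"dy": 23.3,"dz": -9,"twist": -16.4,"gripper": 0}]'

```text
t: 8.95
ee_pos: [0.5222, 0.0027, 0.2107]
ee_rot: [0.053, 0.705, -0.054, 0.705]
ft_force: [1.0, 0.5, -0.7]
grip_width: 0.0144
```

```bash
cat > w7.py <<'E'
import sys
from h import *
n=sys.argv[1]
T,s=pose(); print(s['t'],s['ee_pos'].round(4),np.array(s['ft_force']).round(1),s['grip_width'],'tooly',np.degrees(np.arctan2(T[1,1],T[0,1])).round(2))
im,d=get_image('wrist'); np.save(n+'.npy',d); np.save(n+'_T.npy',T); Ti=np.linalg.inv(T)
ys,xs=np.mgrid[0:384,0:512]; P=at_depth('wrist',np.c_[xs.ravel(),ys.ravel()],d.ravel(),T); q=P@Ti[:3,:3].T+Ti[:3,3]; rgb=im.reshape(-1,3).astype(int)
zw=P[:,2]
m=(abs(zw-.118)<.003)&(abs(q[:,1])<.03)
for zz in np.arange(-.024,.034,.003):
    k=q[m&(abs(q[:,2]-zz)<.0015)]
    if len(k)>2: print('ring z',zz.round(3),len(k),k[:,1].min().round(4),k[:,1].max().round(4))
red=(rgb[:,0]>110)&(rgb[:,1]<70)&(rgb[:,2]<70)&m; print('red',red.sum(),q[red].mean(0).round(4) if red.any() else '')
k=q[(abs(q[:,1])<.007)&(q[:,2]<0)&(q[:,2]>-.012)&(q[:,0]>.03)&(zw>.125)]
print('foot',len(k),k.max(0).round(4),k.min(0).round(4))
cv2.imwrite('pics/'+n+'c.png',cv2.resize(im[100:260,160:360,::-1],(800,600),interpolation=cv2.INTER_CUBIC))
E
python3 w7.py w7
```

```text
8.95 [0.5222 0.0027 0.2107] [ 1.   0.5 -0.7] 0.014430706672091603 tooly 81.29
ring z -0.018 41 -0.0051 0.0087
ring z -0.015 73 -0.0094 0.0121
ring z -0.012 108 -0.0112 0.0139
ring z -0.009 92 -0.013 0.0158
ring z -0.006 70 -0.013 0.0159
ring z -0.003 70 -0.013 0.0158
ring z -0.0 76 -0.0131 0.0159
ring z 0.003 72 -0.0122 0.0151
ring z 0.006 59 -0.0114 0.0142
ring z 0.009 50 -0.0114 0.0143
ring z 0.012 51 -0.0124 0.0153
ring z 0.015 63 -0.0133 0.0162
ring z 0.018 63 -0.0125 0.0163
ring z 0.021 53 -0.0125 0.0163
ring z 0.024 48 -0.0125 0.0164
ring z 0.027 51 -0.0125 0.0164
ring z 0.03 49 -0.0126 0.0155
ring z 0.033 50 -0.0126 0.0165
red 0 
foot 115 [ 0.0523  0.0043 -0.0043] [ 0.0301 -0.0054 -0.0084]
```

View pics/w7c.png

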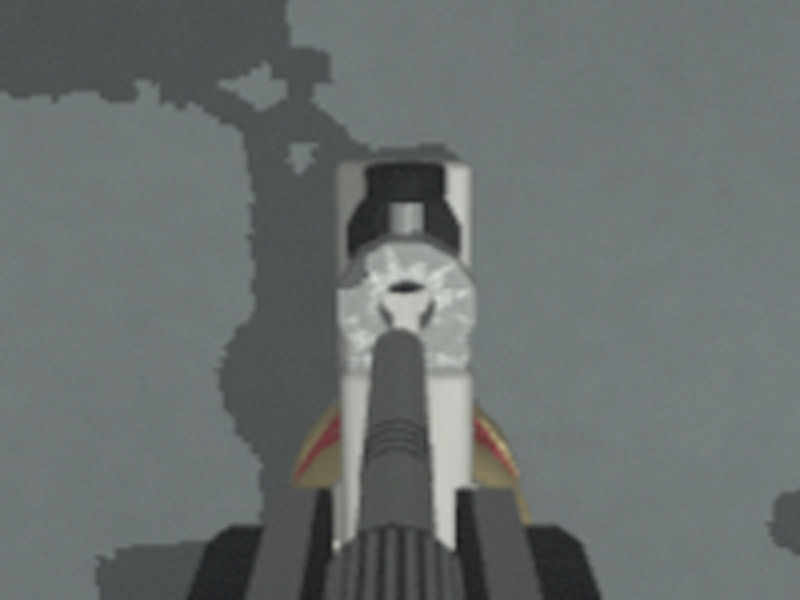

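The pin foot (crop (400,330)) hangs over the ring (centre ~(405,305)). Measured in the tool frame, the bush is +1.9 mm in y and −1.6 mm in z from the foot.

Request:
step_arm --increments '[{"dx": 0,"dy": 0.19,"dz": -0.16,"twist": 0,"gripper": 0},{"dx": 0.5,"dy": 0.19,"dz": -0.16,"twist": 0,"gripper": 0},{"dx": 1.5,"dy": 0.19,"dz": -0.16,"twist": 0,"gripper": 0},{"dx": 2.5,"dy": 0.19,"dz": -0.16,"twist": 0,"gripper": 0},{"dx": 3.0,"dy": 0.19,"dz": -0.16,"twist": 0,"gripper": 0},{"dx": 3.4,"dy": 0.19,"dz": -0.16,"twist": 0,"gripper": 0},{"dx": 3.7,"dy": 0.19,"dz": -0.16,"twist": 0,"gripper": 0},{"dx": 4.0,"dy": 0.19,"dz": -0.16,"twist": 0,"gripper": 0},{"dx": 4.3,"dy": 0.19,"dz": -0.16,"twist": 0,"gripper": 0},{"dx": 4.3,"dy": 0.19,"dz": -0.16,"twist": 0,"gripper": 0},{"dx": 4.3,"dy": 0.19,"dz": -0.16,"twist": 0,"gripper": 0}]'

```text
t: 9.92
ee_pos: [0.5213, 0.0062, 0.168]
ee_rot: [0.053, 0.705, -0.053, 0.705]
ft_force: [0.1, -2.1, -2.6]
grip_width: 0.0144
```

```bash
python3 w7.py w8
```

```text
9.9167 [0.5213 0.0062 0.168 ] [ 0.1 -2.1 -2.6] 0.014432818244889366 tooly 81.42
ring z -0.018 13 -0.006 0.0028
ring z -0.015 90 -0.0113 0.0073
ring z -0.012 129 -0.0142 0.0102
ring z -0.009 144 -0.0158 0.0118
ring z -0.006 123 -0.0166 0.0125
ring z -0.003 94 -0.0165 0.0125
ring z -0.0 97 -0.0166 0.0126
ring z 0.003 83 -0.0166 0.0126
ring z 0.006 75 -0.0152 0.0111
ring z 0.009 72 -0.0145 0.0104
ring z 0.012 67 -0.0146 0.0105
ring z 0.015 72 -0.0162 0.0121
ring z 0.018 81 -0.0162 0.013
ring z 0.021 75 -0.0162 0.0129
ring z 0.024 69 -0.0163 0.0123
ring z 0.027 40 -0.0125 0.0099
ring z 0.03 37 -0.0125 0.01
ring z 0.033 39 -0.0125 0.01
red 0 
foot 68 [ 0.0428  0.0039 -0.0032] [ 0.03   -0.0059 -0.0077]
```

View pics/w8c.png

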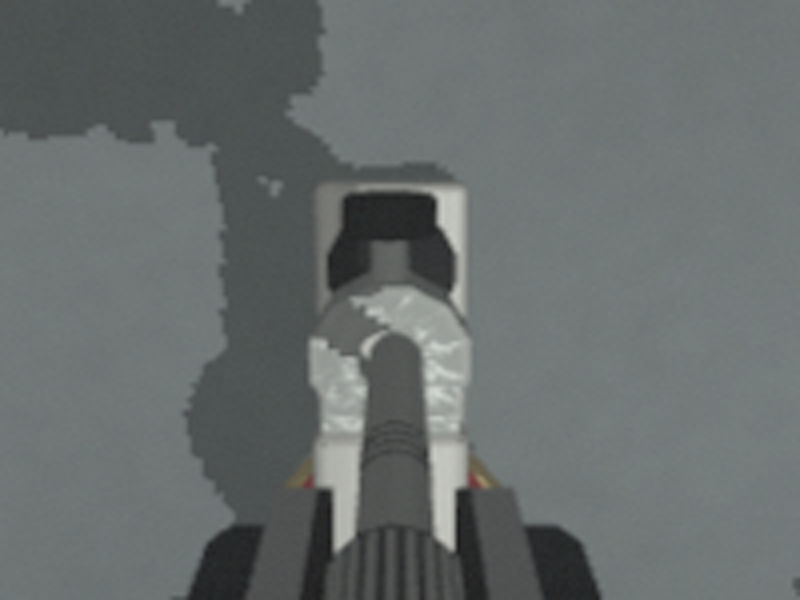

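The foot has just entered the bore, with the gap showing at front left. I'll centre by −1 mm in y and z and lower gently.

Request:
step_arm --increments '[{"dx": 0,"dy": -0.1,"dz": -0.1,"twist": 0,"gripper": 0},{"dx": 0,"dy": -0.1,"dz": -0.1,"twist": 0,"gripper": 0},{"dx": 0.3,"dy": -0.1,"dz": -0.1,"twist": 0,"gripper": 0},{"dx": 0.6,"dy": -0.1,"dz": -0.1,"twist": 0,"gripper": 0},{"dx": 0.9,"dy": -0.1,"dz": -0.1,"twist": 0,"gripper": 0},{"dx": 1.2,"dy": -0.1,"dz": -0.1,"twist": 0,"gripper": 0},{"dx": 1.2,"dy": -0.1,"dz": -0.1,"twist": 0,"gripper": 0}]'

```text
t: 10.55
ee_pos: [0.5199, 0.0058, 0.1554]
ee_rot: [0.053, 0.705, -0.053, 0.705]
ft_force: [1.6, -1.9, -1.6]
grip_width: 0.0144
```

```bash
python3 w7.py w9 | grep -v 'z 0'
```

```text
10.55 [0.5199 0.0058 0.1554] [ 1.6 -1.9 -1.6] 0.014392420478570069 tooly 81.43
ring z -0.024 15 -0.0072 0.0032
ring z -0.015 73 -0.0094 0.0068
ring z -0.012 126 -0.0129 0.0096
ring z -0.009 144 -0.0144 0.0118
ring z -0.006 162 -0.0158 0.0133
ring z -0.003 113 -0.0158 0.0132
ring z -0.0 105 -0.0159 0.0133
red 0 
foot 5 [ 0.0303  0.0004 -0.0029] [ 0.03   -0.0057 -0.0065]
```

Request:
step_arm --increments '[{"dx": 0.5,"dy": -0.05,"dz": 0,"twist": 0,"gripper": 0},{"dx": 1.0,"dy": -0.05,"dz": 0,"twist": 0,"gripper": 0},{"dx": 1.5,"dy": -0.05,"dz": 0,"twist": 0,"gripper": 0},{"dx": 2.0,"dy": -0.05,"dz": 0,"twist": 0,"gripper": 0},{"dx": 2.5,"dy": -0.05,"dz": 0,"twist": 0,"gripper": 0},{"dx": 3.0,"dy": -0.05,"dz": 0,"twist": 0,"gripper": 0},{"dx": 3.5,"dy": -0.05,"dz": 0,"twist": 0,"gripper": 0},{"dx": 4.0,"dy": -0.05,"dz": 0,"twist": 0,"gripper": 0},{"dx": 4.5,"dy": -0.05,"dz": 0,"twist": 0,"gripper": 0},{"dx": 4.5,"dy": -0.05,"dz": 0,"twist": 0,"gripper": 0}]'

```text
t: 11.43
ee_pos: [0.5195, 0.0053, 0.1099]
ee_rot: [0.053, 0.706, -0.053, 0.705]
ft_force: [2.2, -0.4, -2.5]
grip_width: 0.0147
```

Run:
```python
from h import *
T,s=pose(); print(s['ft_force'],s['ft_torque'])
im,d=get_image('wrist'); save(im,'w10.png'); Ti=np.linalg.inv(T); np.save('w10.npy',d)
ys,xs=np.mgrid[0:384,0:512]; P=at_depth('wrist',np.c_[xs.ravel(),ys.ravel()],d.ravel(),T); q=P@Ti[:3,:3].T+Ti[:3,3]; zw=P[:,2]
m=(abs(zw-.118)<.003)&(abs(q[:,1])<.03)
for zz in np.arange(-.024,.016,.003):
    k=q[m&(abs(q[:,2]-zz)<.0015)]
    if len(k)>2: print('ring z',zz.round(3),k[:,1].min().round(4),k[:,1].max().round(4))
for x in np.arange(-.04,.01,.008):
    k=q[(abs(q[:,0]-x)<.004)&(abs(q[:,1])<.009)&(abs(q[:,2])<.02)&(zw>.12)]
    if len(k)>3: print('pin',x.round(3),k[:,1].min().round(4),k[:,1].max().round(4),k[:,2].min().round(4))
cv2.imwrite('pics/w10c.png',cv2.resize(im[100:300,140:380,::-1],(720,600),interpolation=cv2.INTER_CUBIC))
```

```text
[ 2.18362218 -0.41329547 -2.47475422] [-0.04271213 -0.69983548 -0.01847654]
ring z -0.024 -0.0077 0.0051
ring z -0.015 -0.0078 0.0063
ring z -0.012 -0.0118 0.0102
ring z -0.009 -0.014 0.012
ring z -0.006 -0.0153 0.0138
ring z -0.003 -0.0159 0.0139
ring z -0.0 -0.016 0.014
ring z 0.003 -0.0154 0.014
ring z 0.006 -0.0097 0.0071
ring z 0.009 -0.0098 0.0071
ring z 0.012 -0.0098 0.0072
pin -0.04 -0.009 0.009 -0.011
pin -0.032 -0.0061 0.0035 -0.0064
pin -0.024 -0.0059 0.0037 -0.0064
pin -0.016 -0.006 0.0039 -0.007
pin -0.008 -0.0061 0.004 -0.0064
```

View pics/w10c.png

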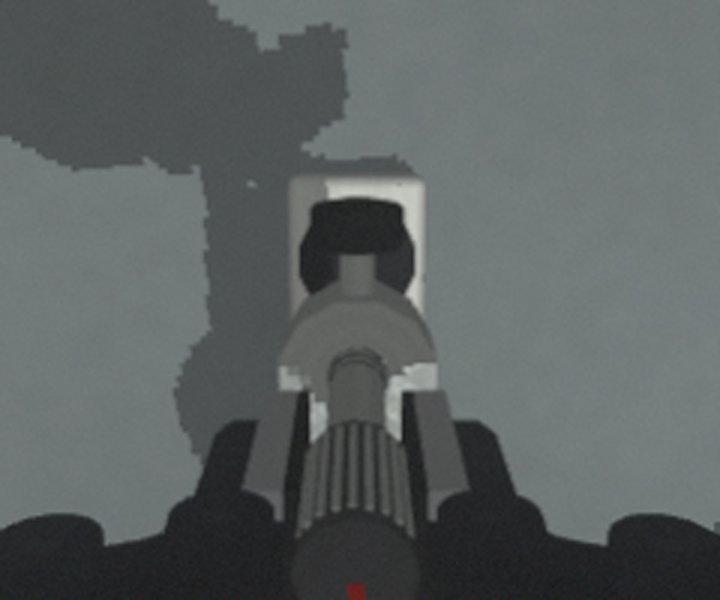

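Pin and bush are concentric within about 0.5 mm, and the red line at (355,590) is aligned. I'll lower it to the key entry.

Request:
step_arm --increments '[{"dx": 0.4,"dy": 0,"dz": 0.05,"twist": 0,"gripper": 0},{"dx": 0.8,"dy": 0,"dz": 0.05,"twist": 0,"gripper": 0},{"dx": 1.1,"dy": 0,"dz": 0.05,"twist": 0,"gripper": 0},{"dx": 1.3,"dy": 0,"dz": 0.05,"twist": 0,"gripper": 0},{"dx": 1.4,"dy": 0,"dz": 0.05,"twist": 0,"gripper": 0},{"dx": 1.5,"dy": 0,"dz": 0.05,"twist": 0,"gripper": 0},{"dx": 1.6,"dy": 0,"dz": 0.05,"twist": 0,"gripper": 0},{"dx": 1.6,"dy": 0,"dz": 0.05,"twist": 0,"gripper": 0}]'

```text
t: 12.15
ee_pos: [0.5203, 0.0052, 0.0949]
ee_rot: [0.053, 0.705, -0.053, 0.705]
ft_force: [0.6, -0.3, -0.9]
grip_width: 0.0148
```

Request:
step_arm --increments '[{"dx": 0.1,"dy": 0,"dz": 0,"twist": 0,"gripper": 0},{"dx": 0.2,"dy": 0,"dz": 0,"twist": 0,"gripper": 0},{"dx": 0.3,"dy": 0,"dz": 0,"twist": 0,"gripper": 0},{"dx": 0.4,"dy": 0,"dz": 0,"twist": 0,"gripper": 0},{"dx": 0.5,"dy": 0,"dz": 0,"twist": 0,"gripper": 0},{"dx": 0.5,"dy": 0,"dz": 0,"twist": 0,"gripper": 0}]'

```text
t: 12.65
ee_pos: [0.5204, 0.0052, 0.0898]
ee_rot: [0.053, 0.705, -0.053, 0.705]
ft_force: [-0.4, -0.6, -1.6]
grip_width: 0.0142
```

Request:
step_arm --increments '[{"dx": 0.1,"dy": 0,"dz": 0,"twist": 0,"gripper": 0},{"dx": 0.2,"dy": 0,"dz": 0,"twist": 0,"gripper": 0},{"dx": 0.3,"dy": 0,"dz": 0,"twist": 0,"gripper": 0},{"dx": 0.4,"dy": 0,"dz": 0,"twist": 0,"gripper": 0},{"dx": 0.5,"dy": 0,"dz": 0,"twist": 0,"gripper": 0},{"dx": 0.6,"dy": 0,"dz": 0,"twist": 0,"gripper": 0},{"dx": 0.6,"dy": 0,"dz": 0,"twist": 0,"gripper": 0}]'

```text
t: 13.23
ee_pos: [0.5204, 0.0052, 0.0838]
ee_rot: [0.053, 0.705, -0.053, 0.705]
ft_force: [0.4, -0.4, -0.0]
grip_width: 0.0144
```

Request:
step_arm --increments '[{"dx": 0.05,"dy": 0,"dz": 0,"twist": 0,"gripper": 0},{"dx": 0.1,"dy": 0,"dz": 0,"twist": 0,"gripper": 0},{"dx": 0.15,"dy": 0,"dz": 0,"twist": 0,"gripper": 0},{"dx": 0.2,"dy": 0,"dz": 0,"twist": 0,"gripper": 0},{"dx": 0.2,"dy": 0,"dz": 0,"twist": 0,"gripper": 0}]'

```text
t: 13.65
ee_pos: [0.5209, 0.0052, 0.0824]
ee_rot: [0.053, 0.705, -0.053, 0.705]
ft_force: [-0.1, -0.1, 3.4]
grip_width: 0.0147
```

Request:
step_arm --increments '[{"dx": 0.05,"dy": 0,"dz": 0,"twist": 0,"gripper": 0},{"dx": 0.1,"dy": 0,"dz": 0,"twist": 0,"gripper": 0},{"dx": 0.1,"dy": 0,"dz": 0,"twist": 0,"gripper": 0},{"dx": 0.1,"dy": 0,"dz": 0,"twist": 0,"gripper": 0}]'

```text
t: 13.98
ee_pos: [0.5216, 0.0051, 0.0822]
ee_rot: [0.053, 0.704, -0.053, 0.706]
ft_force: [-1.6, -0.7, 10.7]
grip_width: 0.0144
```

Request:
step_arm --increments '[{"dx": 0.05,"dy": 0,"dz": 0,"twist": 0,"gripper": 0},{"dx": 0.05,"dy": 0,"dz": 0,"twist": 0,"gripper": 0},{"dx": 0.05,"dy": 0,"dz": 0,"twist": 0,"gripper": 0},{"dx": 0.05,"dy": 0,"dz": 0,"twist": 0,"gripper": 0},{"dx": 0.05,"dy": 0,"dz": 0,"twist": 0,"gripper": 0},{"dx": 0.05,"dy": 0,"dz": 0,"twist": 0,"gripper": 0}]'

```text
t: 14.48
ee_pos: [0.5219, 0.0051, 0.0821]
ee_rot: [0.053, 0.704, -0.053, 0.706]
ft_force: [-1.9, -0.6, 13.5]
grip_width: 0.0145
```

Run:
```python
from h import *
T,s=pose(); print(s['t'],np.round(s['ee_pos'],4),np.round(s['ft_force'],1),s['grip_width'],'tilt',T[:3,0].round(3),'toolz',np.degrees(np.arctan2(T[1,2],T[0,2])))
im,d=get_image('wrist'); save(im,'w11.png'); Ti=np.linalg.inv(T)
ys,xs=np.mgrid[0:384,0:512]; P=at_depth('wrist',np.c_[xs.ravel(),ys.ravel()],d.ravel(),T); q=P@Ti[:3,:3].T+Ti[:3,3]
k=(abs(q[:,0]+.078)<.006)&(abs(q[:,1])<.012)&(abs(q[:,2])<.012); print('head top world',P[k].mean(0).round(4),k.sum(),'med z',np.median(P[k,2]).round(4))
g=im.reshape(-1,3).astype(int); r=(g[:,0]>95)&(g[:,1]<65)&(g[:,2]<70)&k; print('red tool',q[r].mean(0).round(4),r.sum())
import time; a=[]
for i in range(3): get_image('top'); a.append(np.round(telemetry.sense()['ft_force'],1).tolist())
print(a)
A=cv2.resize(im[120:330,130:390,::-1],(400,323));
sc,_=get_image('scene'); B=cv2.resize(sc[130:270,190:370,::-1],(400,311),interpolation=cv2.INTER_CUBIC)
o=np.zeros((323,800,3),np.uint8);o[:,:400]=A;o[:311,400:]=B;cv2.imwrite('pics/fin.png',o)
```

```text
14.4833 [0.5219 0.0051 0.0821] [-1.9 -0.6 13.5] 0.014490948004576369 tilt [ 0.003  0.001 -1.   ] toolz -8.58691709981432
head top world [0.5193 0.0044 0.1589] 2582 med z 0.159
red tool [-0.0776 -0.0014  0.0038] 68
[[-1.5, 0.0, 13.6], [-1.8, -1.3, 14.1], [-0.8, -0.3, 13.4]]
```

View pics/fin.png

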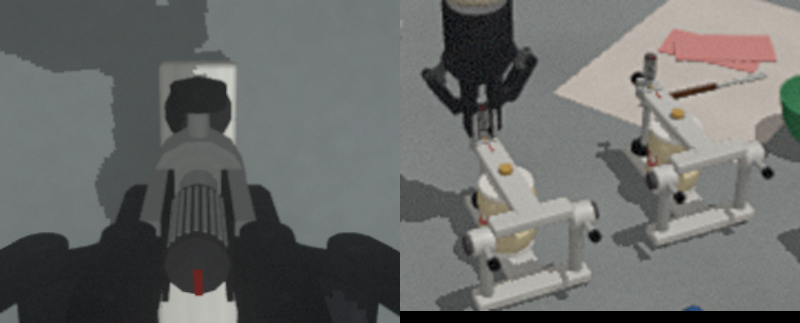

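The pin is home. The head top is at 0.159 m against 0.160 m expected, the red line points to the rear along the keyway, the table pushes back with about 13.5 N steadily, and the fitted pin is in place.

```bash
python3 -c "
from plant import job,telemetry
print(job.hand_in()); s=telemetry.sense(); print(s['t'],s['ft_force'],s['grip_width'])"
```

```text
the job is handed in; nothing more can be done
None
the job is handed in; nothing more can be done
```

The spare pin is home in the articulator that had none (the one in the middle of the bench), and I handed the job in with the pin still gripped and pressed down. The hand-in gave no verdict.

**Last checks, just before handing in:**
- **Depth:** the head top measured 0.159 m, and 0.160 m is expected with the foot on the table. The foot went 14 mm below the height where the key meets the bush, with no jamming.
- **Key:** the red line points along the keyway, with the tool at −8.6° to match the articulator as measured.
- **Push and grip:** the upward force held at about 13.5 N, well under the 60 N limit. The gripper was set to 60 N and held the head at an opening of 14.5 mm.
- **Time:** about 14.7 s of the 51 s allowed.
- **Fitted pin and bench:** the fitted pin still stood in its place in the last scene picture. I did not measure it, or the other bench items, to the millimetre.

**What disagreed:**
- **First grasp:** it closed on air just above the head. The depth image showed the shut fingertips about 46 mm behind the reported tool point, so I reopened, went 46 mm lower and gripped the head properly.
- **Head diameter:** the gripper reads 14.5 mm across a head listed as 16 mm.

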